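Snap a spice jar into its spring clip

TASK

Pick up the loose spice jar and stand it upright on the white base plate of the empty clip stand, in front of the mouth of the white spring clip. Then push it gently, still upright, straight into the clip until it snaps in: both jaws closed round it and the jar home against the back. Stop pushing once it has snapped, never ram it, let go, and leave everything else where it is.

Things in the scene. Friction and masses are not known exactly. Their poses are not given: they have to be found in the camera images.
- jar: The loose spice jar: clear glass, label, red cap; upright, 106 mm tall, 45 mm across (glass and cap), 0.09 to 0.18 kg. Origin at the centre of the underside, z up along the jar. Lift it from above by the cap, its top 21 mm. Pushed into the clip by the cap alone it leans; pushed with shut, upright fingers whose tips reach to about 55 mm above the worktop it stays upright.
- plate: The empty stand's base plate: white, polished and slippery (the jar slides on it easily), fixed, 8 mm thick, x -110 to +90, y -40 to +40 mm, flat before the clip. Origin on its underside, below the nominal home of the jar; x = push direction, z up.
- stand: The empty stand's upper part, fixed; origin and axes as the plate's. Wooden upright, 86 mm high, at x 66 to 84 mm, y -33 to 33. On two rods it carries the white spring clip, 58 to 84 mm above the worktop, y -41 to 41 mm: back bar with a black pad and a black screw (top 89 mm), and two jaws with black rollers at their tips, which reach forward to 16 mm before the centre of a clipped jar.
- stand_spot (a point): On the plate's top, 75 mm before the nominal home: a free spot to stand the jar, clear of the jaws. Axes as the plate's (x = push direction). The jar's top is 114 mm above the worktop when it stands on the plate.
- stand_home (a point): On the plate's top, nominal centre of a clipped jar; axes as the plate's. The clip can be set in depth on its rods: the true home lies anywhere from 22 mm nearer (-x) to 22 mm deeper than this point, differs each time, is locked and is in NO reading; it must be felt (or seen). Sideways it is exact. Home, the jar meets a hard pad: finger pushes of over about 15 N there are ramming.
- stand_left (a joint): Opening angle (rad) of the clip's left jaw (+y), sprung shut, 0 when empty; shut rollers are 40 mm apart. The jar meets them 22 mm before the true home: the push force climbs within 4 mm to a peak of some 8 N (more if fast), then falls to nil 10 mm before home; past that point the clip pulls the jar home by itself. Stopped short of it, the jar pops back out.
- stand_right (a joint): The same for the right jaw (-y). Both read about 0.05 as the jar's widest part passes the rollers (10 mm before home) and under 0.02 with the jar home.
- full_stand: A second stand of the same make, fixed, whose clip already holds a like jar (also fixed, 114 mm to its top). Leave it alone. Origin and axes as for the empty stand.
- egg_timer: Bystander: kitchen timer, red dome on a cream base, 63 mm across, 50 mm tall. Origin centre of underside.
- torch: Bystander: dark grey torch lying down, 128 mm long, 35 mm tall. Origin centre of underside.
- gas_lighter: Bystander: red hob lighter lying down, 220 mm long. Origin centre of underside.
- bottle_1: Bystander: green and clear bottle of washing-up liquid, 234 mm tall, 84 mm wide. Origin centre of underside.
- tin: Bystander: red food tin, 75 mm across, 58 mm tall. Origin centre of underside.
- mug: Bystander: white mug, 85 mm across, 100 mm tall. Origin centre of underside.
- tea: Bystander: grey storage canister with a bamboo lid, 105 mm across, 93 mm tall. Origin centre of underside.
- scissors: Bystander: scissors with black handles lying flat, 206 mm long. Origin centre of underside.
There are look-alikes about, which are no part of the job. There is more than one size of the jar; the one meant has the size given above.

How it is judged:
On the way:
1. the jar stands upright on the empty stand's base plate, in front of the clip and not yet in it (x of jar in the frame of stand between -0.115 and -0.046 m and y of jar in the frame of stand between -0.035 and 0.035 m and z of jar in the frame of stand between 0.005 and 0.011 m and angle between jar's own z axis and vertical below 0.12 rad), for 0.1 s.
At the end, for the whole second after the job is handed in: The jar is at rest on the plate, upright (within 0.08 rad), held by the clip (over 5 N of squeeze) with both jaws closed on it (each under 0.035 rad), within 5 mm of the plate's middle line and 25 mm of the nominal home along it (x of jar in the frame of stand between -0.025 and 0.025 m and y of jar in the frame of stand between -0.005 and 0.005 m and z of jar in the frame of stand between 0.005 and 0.012 m and angle between jar's own z axis and vertical below 0.08 rad and value of joint each of stand_left, stand_right below 0.035 rad and linear speed of jar below 0.01 m/s and contact force between jar and stand above 5 N); the robot touches nothing.
It fails at once if the jar is rammed into the clip: more than 40 N of contact force in all between the jar and the stand's upper part (the clip's own squeeze is about 21 N of it) (contact force between jar and stand above 40 N).
It fails at once if a bystander is moved by more than 15 mm (distance of any of egg_timer, torch, gas_lighter, bottle_1, tin, mug, tea, scissors from where it was at the start of the episode above 0.015 m).
It fails at once if the jar is knocked over (angle between jar's own z axis and vertical above 0.7 rad).
It also fails if it takes over 61 s, if anything falls off the work surface, if the arm or the gripper's body presses on something with over 40 N, if the wrist force passes 120 N, or if a joint passes its speed limit or range.

ROBOT

A 6-joint arm with a two-finger parallel gripper is mounted at the origin on a cart in front of the work surface, level with it; the furniture and walls round the work are solid. World frame = base frame: x ahead of the robot, y to its left, z up, the work surface at z = 0. Lengths are in m, angles in rad, forces in N, time in s.
With the tool pointing down it reaches from about 0.3 to 0.85 m from the base axis. Payload 5.4 kg.
Tool frame: the origin (TCP) lies at the very end of the fingers, on their centre line; the grasp point (between the pads) lies 19 mm behind it; z points along the fingers, y is the line along which they close (so a half turn about z gives the same grasp; the last joint's range is limited). The gripper opens to 85 mm and grips with 20 to 120 N. Pads are 22 mm wide; open, the fingers measure 114 mm over their backs; the gripper's body (76 mm by 85 mm) begins 54 mm behind the grasp point. The pads swing forward as they close: fully open they stand 13 mm farther back than shut.
Start: joints at [-1.544, 0.158, 1.597, -0, 1.386, -0.21], TCP at [0.135, -0.559, 0.231] pointing down, gripper open.
Joint ranges: [-2.91, 2.91], [-0.94, 2.29], [0.18, 2.7], [-1.29, 4.43], [0.17, 2.64], [-3, 3]. Speed limits (rad/s): [2.57, 2.57, 3.14, 3.14, 3.14, 3.14].

INTERFACE

Orientations are given as [roll, pitch, yaw] about the fixed x, y, z axes, in that order (R = Rz(yaw) Ry(pitch) Rx(roll)).
In Python, from cell import telemetry, imaging, ticket, look_for, spot_point gives the robot as it stands. The module is installed in compiled form; this text tells all that it offers.
- The arm moves only by the tool servo_tool, never from a script. Its arguments are lists of equal length, an entry for each row: "dp": the shift along the tool's x, y, z in cm, a list of three; "rotation": the turn, a rotation vector about the tool's x, y, z in degrees, a list of three. A call has 1 to 12 rows; each row shifts and turns the commanded pose from where the row before left it, along the tool's axes as they then stand; what a row does not reach is not made up. A row lasts 1/8 s, in which the tool goes at most 62.5 mm and 10.7 degrees, less where a joint would pass 70% of its speed; a pose out of reach is approached as far as the arm can. A call is refused whole if a number of a shift passes 6.25 or a number of a turn 10.7, either way. A call with a gripper value outside its range is refused whole. "hand" is the closure, from 0 (fully open) to 1 (shut), set as the call begins (left out, the last holds). The fingers move at their own pace and stop on an object; "newtons" is the grip in N (left out, the last holds). Time passes only in rows, so rows that do not move let the fingers close. It gives the time, the measured TCP pose, the force, the opening and the grip force at its end, in the units of the state.
- telemetry.get_obs(): the state, without advancing time (a new reading comes with each control period).
- imaging.read_camera(name): name is "scene" or "top" or "wrist"; returns a dict with "frame" (400x640x3 uint8, red, green, blue), "fx", "fy", "cx", "cy" (pixels), "dist_coeffs" ([k1, k2, p1, p2, k3] as OpenCV has them; the pictures are not rectified), "rvec" (rotation vector, rad) and "tvec" (3), from world to camera coordinates, as OpenCV has them; the wrist camera has in their place "mount" (4x4, takes a point from camera to tool coordinates, whose origin is the TCP and whose axes are the flange's). Camera axes: x right, y down, z forward; pixel columns grow to the right and rows downward; lengths in m; the calibration is good to about 2 mm. A picture is of the moment at which its call begins: read the wrist's pose just before it. There is no depth.
- ticket.sign_off(): hands the job in; it is judged then, once.
Trained networks look in the newest picture that a camera, given by its name, has taken for a name from the list of things; names that differ only in an ending like _2 or _b are one class to them, and where a whole thing is asked for, a point or a joint stands for the part that bears it (a point fixed in the world has none). Each returns a list of dicts, best first, with "score" (0 to 1); they miss things now and then, are a little off and sometimes report something else, mostly with a low value. They report only what shows in the picture. A call takes as long as a camera call. They do not tell look-alikes from the thing itself.
- look_for(camera, thing): "box" ([centre column, centre row, width, height] in pixels, round what is visible of it).
- spot_point(camera, thing): "position" ([column, row] in pixels: a listed point, or the origin of a listed thing).
The state is a dict: "clock": time; "joint_positions": joint angles; "qvel": joint speeds; "tau": joint torques, N m; "position": TCP position; "ee_rot": TCP orientation; "contact_force": force on the tool from outside, world axes, zero at the start; "ft_torque": the same for the moment, N m; "opening": finger opening in m; "finger_force": force on a finger pad.
Only numpy, scipy, OpenCV 4.12 (cv2) and the standard library are available. Lean on these libraries where they do the work, as an engineer would, in place of code of your own. Each camera call takes 0.05 s, during which the arm holds its last target. There are 200 camera calls.

## Working session

There is one attempt and no reset: what is moved stays moved. The work goes in short steps, Python scripts to look and compute and a tool call to move; the robot and the scene stay as the last step left them, time stands still between calls to the robot, and variables do not carry over. Pictures are saved under pics/ and viewed, at most 10 in all, crops included, and the job is handed in when it is done.

Besides the shell and the picture viewer there is one more tool, called as name(argument=value, ...) on one line, values as JSON. servo_tool: Moves the arm, as the interface text tells. Its arguments: {"type":"object","properties":{"dp":{"type":"array","items":{"type":"array","items":{"type":"number"}}},"rotation":{"type":"array","items":{"type":"array","items":{"type":"number"}}},"hand":{"type":"number"},"newtons":{"type":"number"}},"required":["dp","rotation"]}

```bash
mkdir -p pics; cat > h.py <<'E'
import numpy as np, cv2
from cell import telemetry, imaging, ticket, look_for, spot_point
def cam(n):
    o=telemetry.get_obs(); c=imaging.read_camera(n)
    K=np.array([[c['fx'],0,c['cx']],[0,c['fy'],c['cy']],[0,0,1.]]); D=np.array(c['dist_coeffs'],float)
    if 'mount' in c:
        M=np.array(c['mount']); r,p,y=o['ee_rot']
        from scipy.spatial.transform import Rotation as R
        T=np.eye(4);T[:3,:3]=R.from_euler('xyz',[r,p,y]).as_matrix();T[:3,3]=o['position']
        W=np.linalg.inv(T@M); rv=cv2.Rodrigues(W[:3,:3])[0]; tv=W[:3,3]
    else: rv=np.array(c['rvec'],float); tv=np.array(c['tvec'],float)
    return dict(f=c['frame'],K=K,D=D,rv=rv,tv=tv,R=cv2.Rodrigues(np.array(rv,float))[0])
def ray(c,uv):
    n=cv2.undistortPoints(np.array([[uv]],float),c['K'],c['D'])[0,0]
    d=c['R'].T@np.array([n[0],n[1],1]); o=-c['R'].T@np.ravel(c['tv']); return o,d
def onz(c,uv,z):
    o,d=ray(c,uv); return o+d*(z-o[2])/d[2]
def proj(c,P): return cv2.projectPoints(np.array(P,float).reshape(-1,3),c['rv'],c['tv'],c['K'],c['D'])[0][:,0]
def save(c,n): cv2.imwrite('pics/'+n,c['f'][:,:,::-1])
E
python3 - <<'E'
from h import *
np.set_printoptions(precision=3,suppress=True)
o=telemetry.get_obs(); print(o['clock'],o['position'],o['ee_rot'])
for n in('scene','top'):
    c=cam(n); save(c,n+'0.png'); print(n,-c['R'].T@np.ravel(c['tv']))
    for t in('jar','plate','stand','stand_spot','stand_home','full_stand','tea','mug','bottle_1','tin','egg_timer','torch'):
        for d in spot_point(n,t)[:3]: print(t,round(d['score'],2),np.array(d['position']),onz(c,d['position'],0.008 if 'stand_' in t and t!='full_stand' else 0))
    for t in ('jar','stand'):
        for d in look_for(n,t)[:4]: print('box',t,round(d['score'],2),np.array(d['box']))
E
```

```text
0.0 [ 0.135 -0.558  0.23 ] [-3.14  -0.     0.237]
scene [-0.064  0.709  0.877]
jar 0.93 [263.6 300.9] [ 0.43   0.315 -0.   ]
jar 0.86 [304.9 316.6] [0.32 0.28 0.  ]
jar 0.71 [237.9 282.7] [0.523 0.32  0.   ]
plate 0.59 [337.6 181.3] [ 0.596 -0.198  0.   ]
stand 0.88 [329.2 185.2] [ 0.604 -0.162 -0.   ]
stand 0.49 [354.3 237.3] [ 0.392 -0.02   0.   ]
stand 0.27 [263.6 301. ] [0.43  0.315 0.   ]
stand_spot 0.92 [350.2 185.6] [ 0.544 -0.2    0.008]
stand_home 0.95 [334.3 177.2] [ 0.613 -0.2    0.008]
stand_home 0.39 [351.5 237.2] [ 0.394 -0.009  0.008]
full_stand 0.84 [281.7 227.8] [0.581 0.094 0.   ]
full_stand 0.63 [335.3 183.3] [ 0.595 -0.184  0.   ]
tea 0.73 [263.2 191.3] [0.748 0.01  0.   ]
tea 0.64 [288.5 167.6] [ 0.777 -0.143 -0.   ]
tea 0.57 [280.6 226.8] [0.586 0.093 0.   ]
mug 0.8 [380.1 165.8] [ 0.537 -0.374  0.   ]
bottle_1 0.85 [263.  188.5] [0.759 0.    0.   ]
tin 0.38 [192.5 255.3] [0.692 0.341 0.   ]
egg_timer 0.66 [210.  216.9] [0.781 0.207 0.   ]
egg_timer 0.65 [282.6 337.7] [0.321 0.358 0.   ]
egg_timer 0.64 [348.7 185.7] [ 0.553 -0.205 -0.   ]
torch 0.93 [194.4 255.5
[... 593 characters left out ...]
[ 0.52  -0.213  0.008]
stand_spot 0.53 [354.3 128.3] [ 0.79  -0.137  0.008]
stand_home 0.6 [370.2 187.1] [ 0.596 -0.184  0.008]
full_stand 0.57 [430.1 202.1] [ 0.547 -0.377  0.   ]
tea 0.78 [354.7 129.2] [ 0.789 -0.139  0.   ]
tea 0.2 [367.6 187.6] [ 0.596 -0.177  0.   ]
mug 0.78 [433.8 205.6] [ 0.536 -0.388  0.   ]
bottle_1 0.94 [309.3 140.3] [0.753 0.01  0.   ]
tin 0.65 [422.8 251.5] [ 0.39  -0.348  0.   ]
egg_timer 0.74 [248.3 136.9] [0.766 0.209 0.   ]
torch 0.76 [208. 161.] [0.687 0.338 0.   ]
box jar 0.91 [216.6 278.8  29.3  21.5]
box jar 0.69 [210.6 241.1  24.3  15. ]
box jar 0.41 [211.8 213.2  11.5   8.9]
box jar 0.26 [207.8 161.1  14.5  35.5]
box stand 0.61 [370.8 173.7  34.7  34. ]
```

View pics/scene0.png

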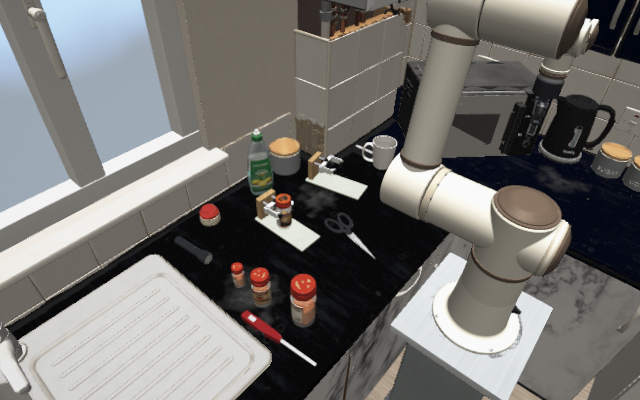

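View pics/top0.png

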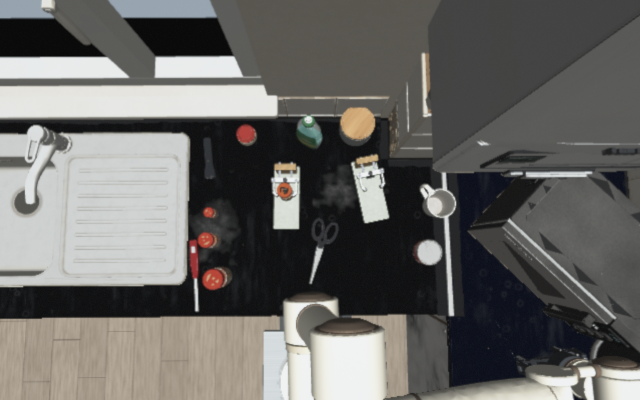

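The scene picture shows three loose jars, small (238,276), middle (261,287) and large (303,301). The empty stand is at (335,180) and the full one at (285,215). Next I check the jar sizes and the plate pose.

```bash
python3 - <<'E'
from h import *
np.set_printoptions(precision=4,suppress=True)
a=np.linspace(0,2*np.pi,40)
cyl=lambda x,y,r,h,z0=0:np.array([[x+r*np.cos(t),y+r*np.sin(t),z] for t in a for z in(z0,z0+h)])
S=cam('scene');T=cam('top')
for n,(x,y) in dict(small=(.515,.322),mid=(.43,.314),large=(.322,.283)).items():
    for nm,c in(('scene',S),('top',T)):
        p=proj(c,cyl(x,y,.0225,.106)); lo,hi=p.min(0),p.max(0); print(n,nm,(lo+hi)/2,hi-lo)
# plate fit in both cams
from scipy.optimize import least_squares
for nm,c,b in(('top',T,(345,150,395,230)),('scene',S,(300,165,375,205))):
    x0,y0,x1,y1=b; im=cv2.cvtColor(c['f'],cv2.COLOR_RGB2HSV); m=((im[...,2]>170)&(im[...,1]<45)).astype(np.uint8)
    k=np.zeros_like(m);k[y0:y1,x0:x1]=m[y0:y1,x0:x1]
    cs,_=cv2.findContours(k,cv2.RETR_EXTERNAL,cv2.CHAIN_APPROX_NONE); q=max(cs,key=cv2.contourArea)
    w=np.array([onz(c,p,.008)[:2] for p in q[:,0].astype(float)])
    print(nm,cv2.minAreaRect(w.astype(np.float32)*1000))
def crop(c,b,s): 
    x0,y0,x1,y1=b; return cv2.resize(c['f'][y0:y1,x0:x1],(400,400*(y1-y0)//(x1-x0)),interpolation=cv2.INTER_CUBIC)
A=crop(T,(330,145,410,230),5);B=crop(S,(300,145,380,230),5)
cv2.imwrite('pics/st.png',np.hstack([A,B])[:,:,::-1])
E
```

```text
small scene [236.5907 271.6272] [22.4264 40.3435]
small top [207.2928 212.349 ] [23.6634 17.4197]
mid scene [262.0494 287.6121] [21.3968 41.146 ]
mid top [209.3965 240.2337] [23.6547 15.4509]
large scene [303.4249 303.9991] [19.6083 41.8597]
large top [219.0317 276.6823] [23.0576 17.6006]
top ((587.5338745117188, -189.48719787597656), (195.55325317382812, 92.2280502319336), 10.769564628601074)
scene ((590.4710083007812, -180.70297241210938), (199.9205322265625, 81.42597961425781), 11.338452339172363)
```

View pics/st.png

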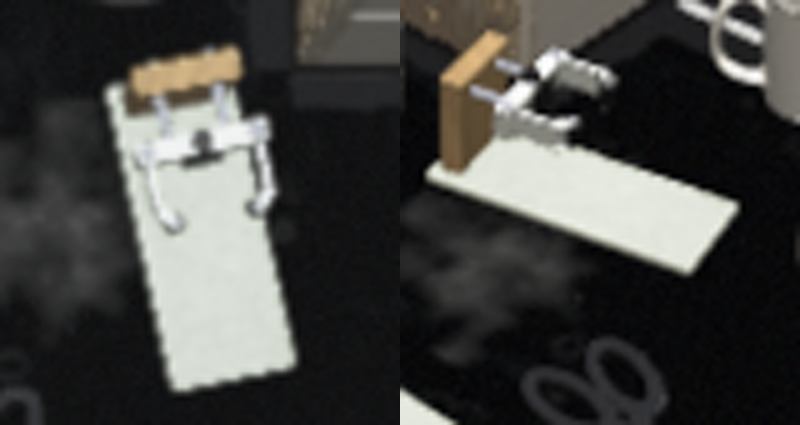

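The middle jar matches 106 x 45 mm. I pass over the stand first, so the wrist camera can measure it.

servo_tool(dp=[[4,-2.7,-1.4],[4,-2.7,-1.4],[4,-2.7,-1.4],[4,-2.7,-1.4],[4,-2.7,-1.4],[4,-2.7,0],[4,-2.7,0],[4,-2.7,0],[4,-2.7,0],[4,-2.7,0],[0,0,0],[0,0,0]], rotation=[[0,0,0],[0,0,0],[0,0,0],[0,0,0],[0,0,0],[0,0,0],[0,0,0],[0,0,0],[0,0,0],[0,0,0],[0,0,0],[0,0,0]])

```text
clock: 3.1
position: [0.4601, -0.2029, 0.3012]
ee_rot: [3.141, 0.001, 0.237]
contact_force: [0.3, 0.1, 0.2]
opening: 0.0853
finger_force: 0.0
```

```bash
python3 - <<'E'
from h import *
np.set_printoptions(precision=4,suppress=True)
o=telemetry.get_obs(); print(o['clock'],o['position'],o['ee_rot'])
c=cam('wrist');save(c,'w1.png');print(-c['R'].T@np.ravel(c['tv']), c['R'][2])
for t in('stand_spot','stand_home','plate'):
  for d in spot_point('wrist',t)[:2]:print(t,d['score'],d['position'],onz(c,d['position'],.008))
print(proj(c,[[.599,-.182,.008],[.526,-.196,.008]]))
E
```

```text
3.1 [ 0.4601 -0.2029  0.3012] [3.1413 0.0005 0.237 ]
[ 0.5272 -0.1875  0.4432] [-0.2579 -0.0631 -0.9641]
stand_spot 0.96 [328.7, 117.8] [ 0.5275 -0.1946  0.008 ]
stand_home 0.71 [333.5, 57.2] [ 0.6029 -0.1824  0.008 ]
plate 0.6 [332.5, 56.5] [ 0.6034 -0.181   0.008 ]
[[332.443   60.2525]
 [329.4173 119.1392]]
```

View pics/w1.png

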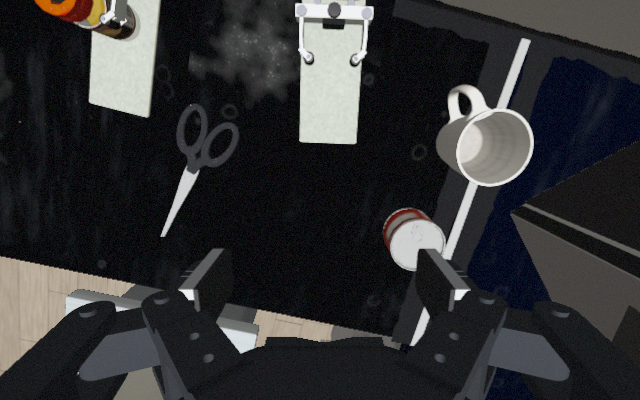

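The wrist view shows the empty plate's front corners near (300,142) and (356,144), the rollers near (308,58) and (355,59), and the bar at about row 12. I fit these precisely.

```bash
python3 - <<'E'
from h import *
np.set_printoptions(precision=4,suppress=True)
c=cam('wrist'); g=cv2.cvtColor(c['f'],cv2.COLOR_RGB2GRAY); m=(g>115).astype(np.uint8)
L=[];Rr=[];F=[]
for r in range(72,136,2):
    xs=np.where(m[r,285:375])[0]+285; L.append((xs[0]-.5,r)); Rr.append((xs[-1]+.5,r))
for x in range(306,352,2):
    ys=np.where(m[80:165,x])[0]+80; F.append((x,ys[-1]+.5))
W=lambda P:np.array([onz(c,p,.008)[:2] for p in P],np.float32)
ln=lambda P:cv2.fitLine(W(P),cv2.DIST_HUBER,0,1e-4,1e-4).ravel()
l,r,f=ln(L),ln(Rr),ln(F)
for v in(l,r,f):print(v,np.degrees(np.arctan2(v[1],v[0])))
u=(l[:2]*np.sign(l[0])+r[:2]*np.sign(r[0]));u/=np.linalg.norm(u);n=np.array([-u[1],u[0]])
mid=(l[2:]@n+r[2:]@n)/2; print('width',l[2:]@n-r[2:]@n,'yaw',np.arctan2(u[1],u[0]))
front=f[2:]@u  
H=u*(front+.11)+n*mid; print('home',H,'spot',H-.075*u)
for p in((308.5,58),(355,59),(335,22)):
    w=onz(c,p,.08)[:2]-H; print('clip',p,w@u,w@n)
E
```

```text
[ 0.982   0.1887  0.5366 -0.1516] 10.875248
[ 0.9789  0.2043  0.5439 -0.2317] 11.789788
[ 0.2    -0.9798  0.4945 -0.2038] -78.46581
width 0.079974055 yaw 0.19778974
home [ 0.6018 -0.1793] spot [ 0.5283 -0.1941]
clip (308.5, 58) -0.014155491991292846 0.0246555714237101
clip (355, 59) -0.013236836717207604 -0.025976415397008627
clip (335, 22) 0.021862539607990977 -0.002497676976744832
```

servo_tool(dp=[[0.1,-5.7,0],[0.1,-5.7,0],[0.1,-5.7,0],[0.1,-5.7,0],[0.1,-5.7,0],[0.1,-5.7,0],[0.1,-5.7,0],[0.1,-5.7,0],[0.1,-5.7,0],[0,0,0],[0,0,0]], rotation=[[0,0,0],[0,0,0],[0,0,0],[0,0,0],[0,0,0],[0,0,0],[0,0,0],[0,0,0],[0,0,0],[0,0,2.25],[0,0,0]])

```text
clock: 4.72
position: [0.3487, 0.2982, 0.3012]
ee_rot: [3.141, 0.0, 0.198]
contact_force: [0.5, -0.2, -0.4]
opening: 0.0853
finger_force: 0.0
```

```bash
python3 - <<'E'
from h import *
np.set_printoptions(precision=4,suppress=True)
o=telemetry.get_obs(); print(o['clock'],o['position'],o['ee_rot'])
c=cam('wrist')
for d in spot_point('wrist','jar')[:4]:print(d['score'],d['position'],onz(c,d['position'],0))
for d in look_for('wrist','jar')[:4]:print(d['score'],d['box'])
a=np.linspace(0,2*np.pi,40)
x,y=.429,.3145
P=proj(c,[[x+.0225*np.cos(t),y+.0225*np.sin(t),.106] for t in a]); print(P.min(0),P.max(0),P.mean(0))
f=c['f'].copy(); cv2.polylines(f,[P.round().astype(int)],True,(0,255,0),1); c['f']=f; save(c,'w2.png')
hsv=cv2.cvtColor(c['f'],cv2.COLOR_RGB2HSV)
E
```

```text
4.725 [0.3487 0.2982 0.3012] [3.1414 0.0001 0.1984]
0.87 [326.5, 185.9] [0.3208 0.2874 0.    ]
0.76 [335.7, 35.2] [0.5201 0.3159 0.    ]
0.71 [321.5, 101.0] [0.4364 0.3181 0.    ]
0.6 [515.0, 20.2] [0.5827 0.0931 0.    ]
0.93 [327.1, 202.3, 49.5, 66.3]
0.91 [321.8, 97.8, 42.6, 45.7]
0.62 [334.9, 26.4, 28.1, 43.6]
[301.3217  81.022 ] [344.1974 126.0136] [322.888  103.1726]
```

View pics/w2.png

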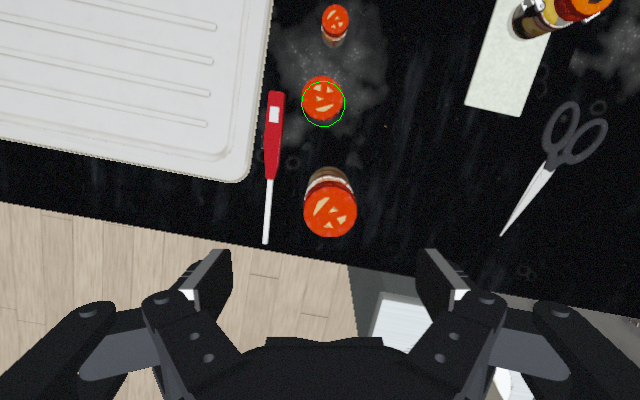

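The middle jar's cap is at about (322,98), slightly ahead of my drawn circle (323,103). That puts the jar at about (0.435, 0.317). I go above it and down.

servo_tool(dp=[[4.4,-0.1,1],[4.4,0,4],[0,0,5],[0,0,5],[0,0,4],[0,0,2.5],[0,0,1.4],[0,0,0]], rotation=[[0,0,0],[0,0,0],[0,0,0],[0,0,0],[0,0,0],[0,0,0],[0,0,0],[0,0,0]], hand=0, newtons=30)

```text
clock: 5.88
position: [0.4348, 0.3158, 0.0719]
ee_rot: [3.141, 0.001, 0.197]
contact_force: [0.2, -0.5, 0.3]
opening: 0.0853
finger_force: 0.0
```

servo_tool(dp=[[0,0,0],[0,0,0],[0,0,0],[0,0,0],[0,0,0],[0,0,0]], rotation=[[0,0,0],[0,0,0],[0,0,0],[0,0,0],[0,0,0],[0,0,0]], hand=1)

```text
clock: 6.62
position: [0.4358, 0.3169, 0.0736]
ee_rot: [-3.141, -0.002, 0.198]
contact_force: [-0.6, -0.5, 5.7]
opening: 0.0438
finger_force: 30.5
```

servo_tool(dp=[[0,0,-2],[0,0,-3],[0,0,-4],[0,0,-4],[0,0,-3],[0,0,0]], rotation=[[0,0,0],[0,0,0],[0,0,0],[0,0,0],[0,0,0],[0,0,0]])

```text
clock: 7.38
position: [0.4361, 0.317, 0.2345]
ee_rot: [-3.141, -0.005, 0.198]
contact_force: [-0.1, 0.4, -1.8]
opening: 0.0438
finger_force: 31.1
```

```bash
python3 - <<'E'
from h import *
np.set_printoptions(precision=4,suppress=True)
o=telemetry.get_obs(); print(o['clock'],o['position'],o['ee_rot'],o['contact_force'],o['opening'])
c=cam('scene')
p=proj(c,[np.array(o['position'])])[0]; x,y=p.astype(int)
c['f']=cv2.resize(c['f'][y-60:y+80,x-80:x+80],(640,560),interpolation=cv2.INTER_CUBIC); save(c,'g.png')
E
```

```text
7.375 [0.4361 0.317  0.2345] [-3.1406 -0.0049  0.1976] [-0.1149  0.444  -1.7929] 0.04375943378135522
```

View pics/g.png

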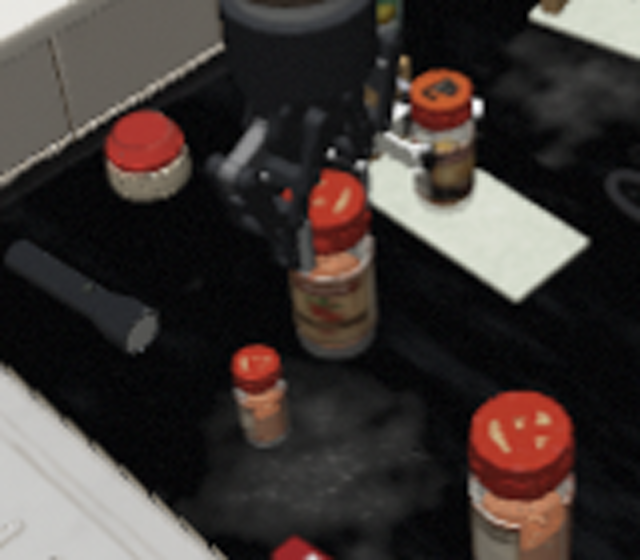

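The jar is gripped by the cap and hangs upright. I carry it to the spot.

servo_tool(dp=[[-0.1,3,0],[-0.1,5,0],[-0.1,5.5,0],[-0.1,5.5,0],[-0.1,5.5,0],[-0.1,5.5,0],[-0.1,5.5,0],[-0.1,5.5,0],[-0.1,5,0],[-0.1,3.9,0],[0,2,0],[0,0,0]], rotation=[[0,0,0],[0,0,0],[0,0,0],[0,0,0],[0,0,0],[0,0,0],[0,0,0],[0,0,0],[0,0,0],[0,0,0],[0,0,0],[0,0,0]])

```text
clock: 8.93
position: [0.5263, -0.1945, 0.2306]
ee_rot: [-3.139, 0.002, 0.196]
contact_force: [-0.4, 1.1, -1.8]
opening: 0.0434
finger_force: 31.3
```

servo_tool(dp=[[0,0,2],[0,0,4],[0,0,4],[0,0,2.5],[0,0,1.5],[0,0,0.5],[0,0,0]], rotation=[[0,0,0],[0,0,0],[0,0,0],[0,0,0],[0,0,0],[0,0,0],[0,0,0]])

```text
clock: 9.8
position: [0.5274, -0.1943, 0.0879]
ee_rot: [3.141, -0.001, 0.198]
contact_force: [-0.2, 0.0, -1.0]
opening: 0.0437
finger_force: 31.3
```

servo_tool(dp=[[0,0,0.3],[0,0,0.15],[0,0,0.1],[0,0,0]], rotation=[[0,0,0],[0,0,0],[0,0,0],[0,0,0]])

```text
clock: 10.3
position: [0.5269, -0.1945, 0.0818]
ee_rot: [-3.142, 0.0, 0.197]
contact_force: [-0.6, 0.4, -1.6]
opening: 0.0439
finger_force: 31.3
```

servo_tool(dp=[[0,0,0.1],[0,0,0]], rotation=[[0,0,0],[0,0,0]])

```text
clock: 10.55
position: [0.5274, -0.1948, 0.0816]
ee_rot: [3.141, -0.001, 0.198]
contact_force: [-0.8, 0.8, 3.8]
opening: 0.0436
finger_force: 31.7
```

servo_tool(dp=[[0,0,0],[0,0,0],[0,0,0],[0,0,0]], rotation=[[0,0,0],[0,0,0],[0,0,0],[0,0,0]], hand=0)

```text
clock: 11.05
position: [0.5269, -0.1944, 0.0807]
ee_rot: [-3.141, 0.0, 0.198]
contact_force: [0.2, 0.0, -0.2]
opening: 0.0857
finger_force: 0.0
```

servo_tool(dp=[[0,0,-2],[0,0,-3],[-2,0,-3],[-5,0,-3],[-5,0,-2],[0,0,0]], rotation=[[0,0,0],[0,0,0],[0,0,0],[0,0,0],[0,0,0],[0,0,0]])

```text
clock: 11.8
position: [0.4082, -0.2191, 0.2127]
ee_rot: [3.138, -0.002, 0.195]
contact_force: [0.5, 0.1, -0.1]
opening: 0.0851
finger_force: 0.0
```

```bash
python3 - <<'E'
from h import *
np.set_printoptions(precision=4,suppress=True)
o=telemetry.get_obs(); print(o['clock'],o['position'],o['ee_rot'],o['contact_force'])
c=cam('wrist');save(c,'w3.png')
H=np.array([.6018,-.1793]);u=np.array([np.cos(.198),np.sin(.198)]);n=np.array([-u[1],u[0]])
for d in spot_point('wrist','jar')[:3]:
  w=onz(c,d['position'],.008)[:2]-H;print(d['score'],d['position'],w@u,w@n)
for d in look_for('wrist','jar')[:3]:print(d['score'],d['box'])
a=np.linspace(0,2*np.pi,40)
for s in(-.08,-.075,-.07):
  q=H+s*u; P=proj(c,[[q[0]+.0225*np.cos(t),q[1]+.0225*np.sin(t),z] for t in a for z in(.114,.008)]); print(s,P.min(0),P.max(0))
E
```

```text
11.8 [ 0.4082 -0.2191  0.2127] [ 3.1382 -0.002   0.1947] [ 0.5274  0.1059 -0.0797]
0.78 [321.6, 65.2] -0.07636685484622323 -0.0005909873875572378
0.5 [482.3, 74.5] -0.08583793337533203 -0.16998627867490793
0.94 [321.7, 48.2, 60.2, 79.5]
0.69 [536.9, 68.8, 153.4, 137.6]
-0.08 [288.8542  10.7321] [351.7417  91.6671]
-0.075 [288.6234   2.5568] [351.8943  86.6861]
-0.07 [288.3897  -5.7224] [352.0488  81.6643]
```

View pics/w3.png

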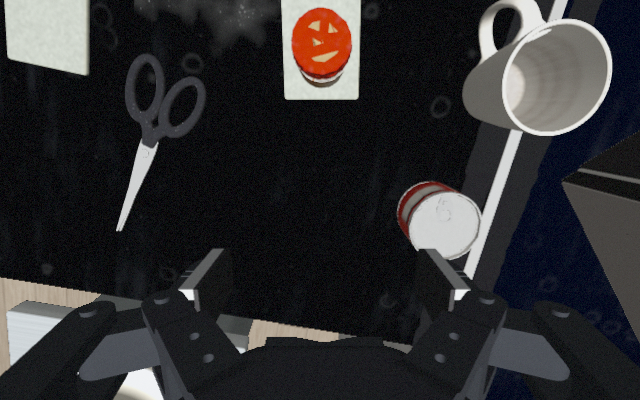

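The jar stands upright on the plate, cap at (322,45), about 76 mm before nominal home and on the middle line. I shut the fingers and come down behind it.

servo_tool(dp=[[0,0,2],[0,0,4],[0,0,4],[0,0,3.5],[1,0,2],[1.5,0,0],[1,0,0],[0,0,0]], rotation=[[0,0,0],[0,0,0],[0,0,0],[0,0,0],[0,0,0],[0,0,0],[0,0,0],[0,0,0]], hand=1)

```text
clock: 12.95
position: [0.4453, -0.2115, 0.057]
ee_rot: [3.14, -0.002, 0.199]
contact_force: [-0.6, -0.4, -0.2]
opening: -0.0001
finger_force: 0.0
```

servo_tool(dp=[[1.5,0,0],[1.5,0,0],[1,0,0],[0.5,0,0],[0.4,0,0],[0.3,0,0],[0.3,0,0],[0.3,0,0],[0.3,0,0],[0,0,0]], rotation=[[0,0,0],[0,0,0],[0,0,0],[0,0,0],[0,0,0],[0,0,0],[0,0,0],[0,0,0],[0,0,0],[0,0,0]])

```text
clock: 14.2
position: [0.5036, -0.1992, 0.0559]
ee_rot: [3.141, -0.0, 0.198]
contact_force: [0.3, 0.7, -0.7]
opening: 0.0
finger_force: 0.0
```

servo_tool(dp=[[0.3,0,0],[0.3,0,0],[0.3,0,0],[0.3,0,0],[0.3,0,0],[0,0,0]], rotation=[[0,0,0],[0,0,0],[0,0,0],[0,0,0],[0,0,0],[0,0,0]])

```text
clock: 14.95
position: [0.5184, -0.1962, 0.0558]
ee_rot: [3.141, -0.0, 0.198]
contact_force: [-0.3, 0.6, 0.6]
opening: 0.0
finger_force: 0.0
```

servo_tool(dp=[[0.3,0,0],[0.3,0,0],[0.3,0,0],[0,0,0]], rotation=[[0,0,0],[0,0,0],[0,0,0],[0,0,0]])

```text
clock: 15.45
position: [0.5272, -0.1945, 0.0559]
ee_rot: [3.141, -0.0, 0.198]
contact_force: [0.3, 0.2, 0.5]
opening: 0.0001
finger_force: 0.0
```

servo_tool(dp=[[0.3,0,0],[0.3,0,0],[0.3,0,0]], rotation=[[0,0,0],[0,0,0],[0,0,0]])

```text
clock: 15.82
position: [0.5359, -0.1927, 0.0558]
ee_rot: [3.142, -0.0, 0.197]
contact_force: [-0.4, 1.5, 0.4]
opening: -0.0001
finger_force: 0.0
```

```bash
python3 - <<'E'
from h import *
np.set_printoptions(precision=4,suppress=True)
H=np.array([.6018,-.1793]);u=np.array([np.cos(.198),np.sin(.198)]);n=np.array([-u[1],u[0]])
w=np.array(telemetry.get_obs()['position'])[:2]-H; print(w@u,w@n)
c=cam('scene');c2=cam('wrist')
for nm,k in(('scene',c),('wrist',c2)):
 for d in spot_point(nm,'jar')[:4]:
  w=onz(k,d['position'],.008)[:2]-H;print(nm,d['score'],d['position'],w@u,w@n)
A=cv2.resize(c['f'][130:220,290:390],(400,360),interpolation=cv2.INTER_CUBIC)
B=cv2.resize(c2['f'][0:200,210:432],(400,360),interpolation=cv2.INTER_CUBIC)
cv2.imwrite('pics/p.png',np.hstack([A,B])[:,:,::-1])
E
```

```text
-0.06720936238104824 -0.0001504436474715243
scene 0.89 [342.8, 183.3] -0.03404342249592797 -0.007327993813725071
scene 0.8 [241.6, 282.5] 0.008329877171323509 0.5037873301462366
wrist 0.69 [323.1, 118.4] 0.001106660043853944 -0.0006221310631541905
wrist 0.61 [322.4, 169.5] -0.029686035423802763 -0.00017626724907944348
```

View pics/p.png

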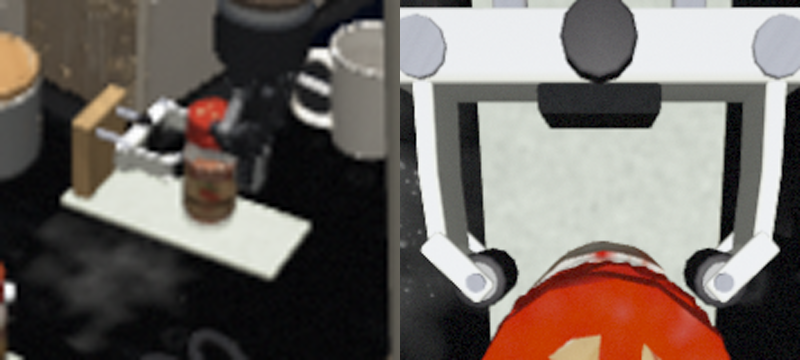

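The jar is upright against the fingers at about -34 mm, just short of the rollers and centred. I keep feeling forward.

servo_tool(dp=[[0.2,0,0],[0.2,0,0]], rotation=[[0,0,0],[0,0,0]])

```text
clock: 16.27
position: [0.5397, -0.1919, 0.0558]
ee_rot: [-3.142, 0.0, 0.197]
contact_force: [-0.2, 1.0, 0.4]
opening: -0.0
finger_force: 0.0
```

servo_tool(dp=[[0.2,0,0],[0.2,0,0]], rotation=[[0,0,0],[0,0,0]])

```text
clock: 16.52
position: [0.5433, -0.191, 0.0557]
ee_rot: [-3.141, 0.001, 0.198]
contact_force: [-3.1, 0.0, 1.3]
opening: 0.0
finger_force: 0.0
```

servo_tool(dp=[[0.2,0,0],[0.2,0,0]], rotation=[[0,0,0],[0,0,0]])

```text
clock: 16.77
position: [0.5456, -0.1903, 0.0554]
ee_rot: [-3.14, 0.005, 0.198]
contact_force: [-9.6, -0.9, 4.8]
opening: -0.0005
finger_force: 1.7
```

servo_tool(dp=[[0.2,0,0],[0.2,0,0]], rotation=[[0,0,0],[0,0,0]])

```text
clock: 17.02
position: [0.55, -0.1895, 0.0554]
ee_rot: [-3.14, 0.003, 0.198]
contact_force: [-6.7, -0.2, 1.8]
opening: -0.0001
finger_force: 1.2
```

Contact came at TCP x of about 0.542 and the force peak is passed. Release should come near 0.554.

servo_tool(dp=[[0.2,0,0],[0.2,0,0]], rotation=[[0,0,0],[0,0,0]])

```text
clock: 17.27
position: [0.5553, -0.1887, 0.0555]
ee_rot: [-3.141, 0.0, 0.197]
contact_force: [-1.3, -0.6, 0.0]
opening: -0.0002
finger_force: 0.3
```

servo_tool(dp=[[0.15,0,0],[0,0,0]], rotation=[[0,0,0],[0,0,0]])

```text
clock: 17.52
position: [0.5576, -0.1886, 0.0562]
ee_rot: [3.141, -0.001, 0.198]
contact_force: [0.2, 0.7, -0.4]
opening: -0.0001
finger_force: 0.0
```

```bash
python3 - <<'E'
from h import *
c=cam('wrist');c2=cam('scene')
B=cv2.resize(c['f'][0:200,210:432],(400,360),interpolation=cv2.INTER_CUBIC)
A=cv2.resize(c2['f'][130:220,290:390],(400,360),interpolation=cv2.INTER_CUBIC)
cv2.imwrite('pics/p2.png',np.hstack([A,B])[:,:,::-1])
E
```

```text
(no output)
```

View pics/p2.png

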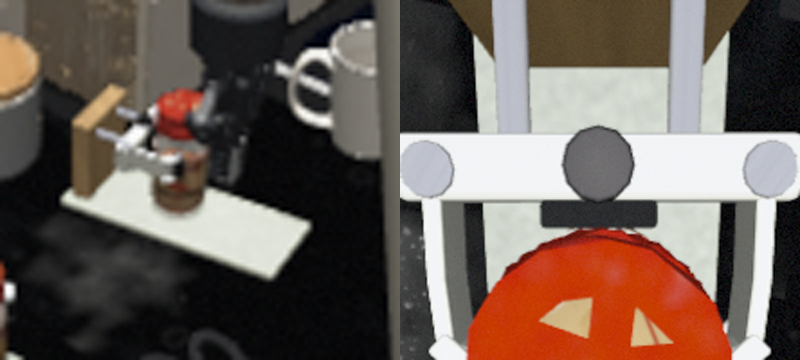

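The force has fallen to zero and the jar has snapped against the pad, so I back off.

servo_tool(dp=[[-0.5,0,0],[-1.5,0,0],[-3,0,0],[-4,0,0],[-4,0,-2],[-3,0,-4],[0,0,-4],[0,0,-4],[0,0,0]], rotation=[[0,0,0],[0,0,0],[0,0,0],[0,0,0],[0,0,0],[0,0,0],[0,0,0],[0,0,0],[0,0,0]])

```text
clock: 18.75
position: [0.4014, -0.2216, 0.1995]
ee_rot: [3.135, -0.005, 0.197]
contact_force: [-0.2, 0.6, -0.1]
opening: 0.0004
finger_force: 0.0
```

```bash
python3 - <<'E'
from h import *
np.set_printoptions(precision=4,suppress=True)
H=np.array([.6018,-.1793]);u=np.array([np.cos(.198),np.sin(.198)]);n=np.array([-u[1],u[0]])
c=cam('scene');c2=cam('top')
for nm,k in(('scene',c),('top',c2)):
 for d in spot_point(nm,'jar')[:4]:
  w=onz(k,d['position'],.008)[:2]-H;print(nm,d['score'],d['position'],w@u,w@n)
A=cv2.resize(c['f'][130:220,290:390],(400,360),interpolation=cv2.INTER_CUBIC)
B=cv2.resize(c2['f'][145:225,330:420],(400,360),interpolation=cv2.INTER_CUBIC)
cv2.imwrite('pics/p3.png',np.hstack([A,B])[:,:,::-1])
E
```

```text
scene 0.96 [303.1, 315.7] -0.18324243981719215 0.5102315609947086
scene 0.71 [238.3, 283.2] 0.014416438358424656 0.5100060127933146
scene 0.69 [336.3, 181.7] -0.010940828791581206 -0.0038808440737612138
top 0.77 [369.0, 186.0] -0.0020612514193622863 -0.0008675127788259792
top 0.65 [223.2, 275.6] -0.18457404341058412 0.5073857215256554
top 0.62 [213.1, 215.2] 0.008186067606842767 0.504247232166665
```

View pics/p3.png

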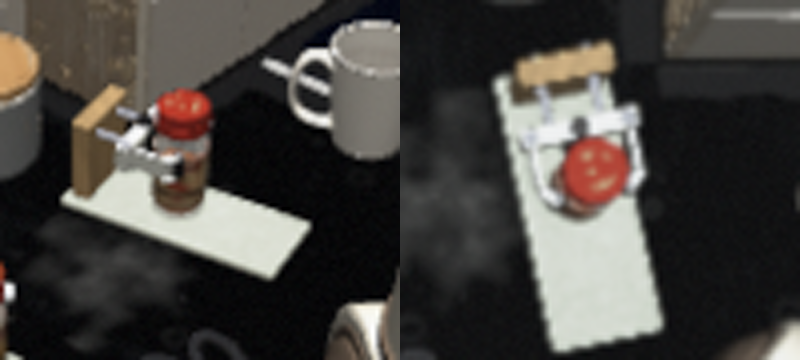

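The jar stands upright against the pad with both jaws closed round it, and the robot is clear. I hand the job in.

```bash
python3 -c "
from cell import ticket; print(ticket.sign_off())"
```

```text
the job is handed in; nothing more can be done
None
```

The spice jar is snapped into the clip, upright with both jaws closed round it and home against the pad; I pushed with about 10 N at most, let go and handed the job in at about 19 s, but the sign-off returned no verdict.

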